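# Uncover a lapped disc and set the loupe on it

### The arm

A 6-joint arm with a two-finger parallel gripper is mounted at the origin on the work surface. World frame = base frame: x ahead of the robot, y to its left, z up, the work surface at z = 0. Lengths are in m, angles in degrees, forces in N, time in s.
With the tool pointing down it reaches from about 0.4 to 0.825 m from the base axis. Payload 7 kg.
Tool frame: the origin (TCP) lies on the mounting face of the last link; the fingertips stand 178 mm ahead of it and the grasp point (between the pads) lies 159 mm ahead of it; z points along the fingers, y is the direction in which the jaws open and shut (so a half turn about z gives the same grasp; the last joint's range is limited). The gripper opens to 88 mm and grips with 3 to 60 N. Pads are 19 mm wide; open, the fingers measure 130 mm over their backs; the gripper's body (78 mm by 193 mm) begins 47 mm behind the grasp point.
Start: joints at [-60.671, 20.546, 0.682, 0, -70.136, -16.507], TCP at [0.15, -0.658, 0.405] pointing down, gripper open.
Joint ranges: [-176.03, 176.03], [-82.01, 121.73], [-58.28, 71.71], [-173.87, 95.51], [-174.79, -0.11], [-173.66, 173.66]. Speed limits (degrees/s): [136.94, 136.94, 172.46, 180, 180, 180].

### API

Orientations are given as [roll, pitch, yaw] about the fixed x, y, z axes, in that order (R = Rz(yaw) Ry(pitch) Rx(roll)).
In Python, from plant import r gives the robot as it stands. The module is installed in compiled form; this text tells all that it offers.
- The arm moves only by the tool carry_out, never from a script. Its argument "plan" is a list of rows, each a list of 3 entries, a list of its own where there are three numbers: the shift along the tool's x, y, z in m, then the turn, a rotation vector about the tool's x, y, z in degrees, then the closure in counts, from 0 (fully open) to 255 (shut). In form: [[[x, y, z], [ax, ay, az], hand], ...]. A call has 1 to 12 rows; each row shifts and turns the commanded pose from where the row before left it, along the tool's axes as they then stand; what a row does not reach is not made up. A row lasts 1/12 s, in which the tool goes at most 41.7 mm and 7.16 degrees, less where a joint would pass 70% of its speed; a pose out of reach is approached as far as the arm can. A call is refused whole if a number of a shift passes 0.0417 or a number of a turn 7.16, either way. A call with a gripper value outside its range is refused whole. The fingers move at their own pace and stop on an object; "grip_force" is the grip in N (left out, the last holds). Time passes only in rows, so rows that do not move let the fingers close. It gives the time, the measured TCP pose, the force and the opening at its end, in the units of the state.
- r.get_state(): the state, without advancing time (a new reading comes with each control period).
- r.capture(name): name is "scene" or "top"; returns the picture (420x560x3 uint8, red, green, blue); there is no depth.
- r.get_calibration(name): a dict with "K" (3x3 intrinsics, pixels), "rvec" (rotation vector, rad) and "tvec" (3), from world to camera coordinates, as OpenCV has them. Camera axes: x right, y down, z forward; pixel columns grow to the right and rows downward; lengths in m; the calibration is good to about 2 mm. A picture is of the moment at which its call begins. get_calibration takes no time and is no camera call.
- r.close_job(): hands the job in, once; it reports no verdict.
The state is a dict: "time_s": time; "joints": joint angles; "qd": joint speeds; "joint_torque": joint torques, N m; "tcp_pos": TCP position; "eef_rot": TCP orientation; "contact_force": force on the tool from outside, world axes, zero at the start; "moment": the same for the moment, N m; "gripper_width": finger opening in m.
Only numpy, scipy, OpenCV 4.12 (cv2) and the standard library are available. Lean on these libraries where they do the work, as an engineer would, in place of code of your own. Each camera call takes 0.05 s, during which the arm holds its last target. There are 200 camera calls.

### The job

Get the lapped steel disc ready for inspection: pull the red snap-fit cover straight up off its fixture and set it down gently, standing on its legs, in the blue tray. Then lift the loupe up and off its hook and set it gently upright on the bare disc, with its whole foot on the disc's face. Leave the other things on the bench where they are.

Things in the scene. Friction and masses are not known exactly. Their poses are not given: they have to be found in the camera images.
- fixture: Fixed lapping fixture: dark steel plate 130 x 130 x 12 mm with an aluminium boss (56 x 61 mm, top 42 mm above the bench) that carries the disc. A brass spring ball stands out of the boss's +y and -y sides, 30 mm above the bench, between guide ribs (to 38 mm above the bench, 1.5 mm play) for the cover's legs. Origin: centre of the plate's underside on the bench, z up.
- disc: Bright lapped steel disc, 60 mm diameter, 10 mm thick, fixed on top of the fixture's boss, centred on it; hidden under the red cover at the start. Origin: centre of its upper face, 52 mm above the bench, z up.
- cover: Loose red snap-fit cover, 0.09 to 0.14 kg, 94 mm high: top plate 60 (x) x 90 (y) mm, its top 50 mm above the leg ends, two legs 30 x 8 mm at y = -41 and +41 mm, a grip block on top. Origin: centre, level with the leg ends, z up. At the start it is snapped on the fixture, axes along the fixture's, leg ends 12 mm above the bench; beads inside the legs sit under the spring balls.
- cover_grip (a point): Centre of the top face of the cover's grip block, 94 mm above the leg ends. The block is 40 mm (x) by 22 mm (y) and 44 mm high: grasp it across its 22 mm (fingers closing along the cover's y). A straight upward pull of roughly 10 to 16 N snaps the cover loose within the first 15 mm of lift; its legs are above the disc after 45 mm of lift.
- tray: Fixed blue open tray, 170 (x) x 150 (y) x 35 mm high, walls and floor 5 mm thick, empty. Origin: centre of its underside on the bench, z up.
- hook_stand: Fixed stand with one hook: dark base plate 120 x 90 x 10 mm, square aluminium post 145 mm high at x = +60 mm, and an 8 mm thick steel wire hook that runs from the post towards the stand's -x and ends at x = -28 mm. Origin: on the bench, under the place where the loupe hangs, z up; the hook points along its -x axis.
- hook_seat (a point): Top of the hook wire at its lowest point, where the loupe's bail rests, 129 mm above the bench. The hook's tip, 24 mm further along the stand's -x, is 10 mm higher.
- loupe: Loose stand loupe, 0.08 to 0.13 kg, 113 mm high: black round foot 36 mm diameter, head 46 mm diameter with the lens (top at 34 mm), above it an aluminium bail 46 mm wide (y) round a closed window from 34 to 74 mm, and a blue grip tab on top. Origin: centre of the foot's underside, z up. At the start it hangs upright by its bail, axes along the stand's, origin 55 mm above the bench.
- loupe_grip (a point): Centre of the top face of the loupe's grip tab, 113 mm above its foot. The tab is 16 mm (x) by 26 mm (y), 34 mm high: grasp it across its 26 mm (fingers closing along the loupe's y). The hook wire passes through the bail's window along x: raised by 11 to 31 mm the bail clears the hook's tip; raised by 20 mm it slides off along the stand's -x, free after 40 mm.
- marker: Bystander: grey marker pen with black cap, lying, 135 mm long, 12 mm thick.
- wood_block: Bystander: wooden block 50 x 30 x 25 mm.
- puck: Bystander: brass puck 44 mm diameter, 28 mm high.
- screwdriver: Bystander: red screwdriver, lying, 140 mm long.
- bottle: Bystander: white bottle with blue label, 60 mm diameter, 140 mm high.
- jar: Bystander: white jar with black lid, 56 mm diameter, 55 mm high.
Not all that is in view belongs to the job. Leave any green look-alike of the fixture alone.

How it is judged (in metres and radians):
On the way, in this order (a step that is already met when the one before it is completed fails the run):
1. the cover is pulled up off the fixture while the loupe still hangs (z of cover in the frame of fixture above 0.05 m and distance of loupe from where it was at the start of the episode below 0.02 m), for 0.05 s.
2. the cover stands released in the tray, the loupe still on its hook (z of cover in the frame of tray between -0.005 and 0.012 m and horizontal distance between cover and tray below 0.09 m and angle between cover's own z axis and vertical below 0.15 rad and linear speed of cover below 0.03 m/s and contact force between the fingers and cover below 0.1 N and horizontal distance between loupe and hook_seat below 0.02 m), for 0.2 s.
3. the loupe is off the hook (horizontal distance between loupe and hook_seat above 0.05 m), for 0.05 s.
At the end, for the whole second after the job is handed in: The cover stands upright (within 0.15 rad) on the tray's floor, inside the tray; the loupe stands upright (within 0.1 rad) on the disc's face, its axis within 12 mm of the disc's centre (so that its whole foot is on the face); both are released and at rest (z of cover in the frame of tray between -0.005 and 0.012 m and horizontal distance between cover and tray below 0.09 m and angle between cover's own z axis and vertical below 0.15 rad and linear speed of each of cover, loupe below 0.03 m/s and contact force between the fingers and cover below 0.1 N and horizontal distance between loupe and disc below 0.012 m and z of loupe in the frame of disc between -0.004 and 0.004 m and angle between loupe's own z axis and vertical below 0.1 rad and contact force between the fingers and loupe below 0.1 N); the robot touches nothing.
It fails at once if the cover is dropped (from more than about 20 mm) (linear speed of cover above 0.65 m/s and contact force between the fingers and cover below 0.05 N).
It fails at once if the loupe is dropped (from more than about 20 mm) (linear speed of loupe above 0.65 m/s and contact force between the fingers and loupe below 0.05 N).
It fails at once if the loupe is pressed on the lapped face with more than 40 N (contact force between loupe and disc above 40 N).
It fails at once if a bystander is pushed more than 30 mm (distance of any of marker, wood_block, puck, screwdriver, bottle, jar from where it was at the start of the episode above 0.03 m).
It also fails if it takes over 69 s, if anything falls off the work surface, if the arm or the gripper's body presses on something with over 40 N, if the wrist force passes 120 N, or if a joint passes its speed limit or range.

## Working session

There is one attempt and no reset: what is moved stays moved. The work goes in short steps, Python scripts to look and compute and a tool call to move; the robot and the scene stay as the last step left them, time stands still between calls to the robot, and variables do not carry over. Pictures are saved under pics/ and viewed, about 8 in all and at most 12, crops included, and the job is handed in when it is done.

Besides the shell and the picture viewer there is one more tool, called after "Request:" by a JSON object that holds its "method" and its "body", one argument or row to a line. carry_out: Moves the arm, as the interface text tells. Its arguments: {"type":"object","properties":{"plan":{"type":"array","items":{"type":"array"}},"grip_force":{"type":"number"}},"required":["plan"]}

```bash
mkdir -p pics; python3 - <<'E'
from plant import r
import cv2,numpy as np
for n in("scene","top"):
    im=r.capture(n); cv2.imwrite(f"pics/{n}0.png",im[:,:,::-1])
    c=r.get_calibration(n); R=cv2.Rodrigues(np.array(c["rvec"],float))[0]
    print(n,np.array(c["K"]).round(1).tolist(),(-R.T@np.array(c["tvec"]).ravel()).round(3),R.round(2).tolist())
print(r.get_state())
E
```

```text
scene [[489.2, 0.0, 281.6], [0.0, 489.2, 213.2], [0.0, 0.0, 1.0]] [ 1.321 -0.327  0.94 ] [[0.48, 0.88, 0.01], [0.59, -0.31, -0.74], [-0.65, 0.36, -0.67]]
top [[506.4, 0.0, 273.4], [0.0, 506.4, 204.5], [0.0, 0.0, 1.0]] [0.407 0.094 1.744] [[-0.0, -1.0, -0.0], [-1.0, 0.0, -0.08], [0.08, 0.0, -1.0]]
{'time_s': 0.1, 'joints': array([-6.06688999e+01,  2.05886030e+01,  6.38905902e-01, -1.89882623e-02,
       -7.01361810e+01, -1.65062407e+01]), 'qd': array([-0.0107635 , -0.14062744,  0.03102759,  0.12040311,  0.02017358,
       -0.09857755]), 'joint_torque': array([-1.32940400e-03, -5.84162557e+01,  2.93755192e+01,  7.01550677e+00,
        1.02334734e-02, -5.53348957e-05]), 'tcp_pos': array([ 0.14978648, -0.65799382,  0.40379699]), 'eef_rot': array([ 1.79912589e+02, -7.28667860e-03, -1.67181600e+02]), 'contact_force': array([-0.01891931,  0.12606879,  0.30821092]), 'moment': array([-0.00700852, -0.02867431, -0.05820607]), 'gripper_width': 0.08805964649589229}
```

View pics/scene0.png

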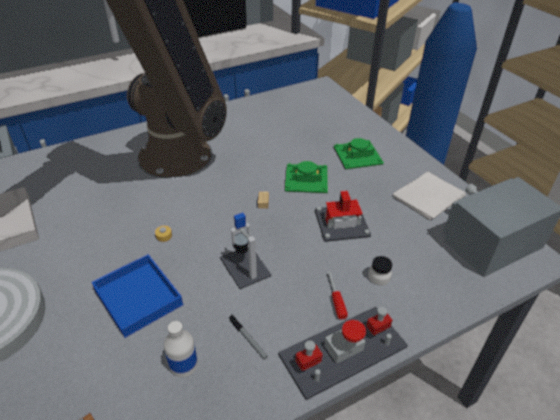

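View pics/top0.png

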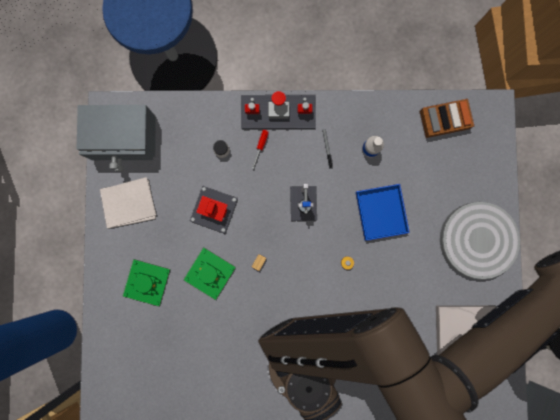

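The top view shows these candidates for the cover:
- Red cover on a dark square plate with a silver boss, at top (213,210) / scene (343,215). This fits the description.
- Red parts on the long dark plate, at top (280,108). These are a clamp rig, so not the cover.
- Green look-alikes, at top (147,283) and (210,273). I leave these alone.

The loupe and stand are at top (305,205), and the tray is at (383,213).

```bash
cat > h.py <<'E'
from plant import r
import cv2,numpy as np
def cast(n,uv,z):
    c=r.get_calibration(n);R=cv2.Rodrigues(np.array(c["rvec"],float))[0];C=-R.T@np.array(c["tvec"],float).ravel()
    uv=np.asarray(uv,float).reshape(-1,2)
    d=np.c_[uv,np.ones(len(uv))]@np.linalg.inv(np.array(c["K"])).T@R
    return (C+d*((z-C[2])/d[:,2])[:,None])[:,:2]
def blob(m,box):  # largest contour's pixels in box u0,v0,u1,v1
    z=np.zeros_like(m);u0,v0,u1,v1=box;z[v0:v1,u0:u1]=m[v0:v1,u0:u1]
    k=max(cv2.findContours(z,cv2.RETR_EXTERNAL,cv2.CHAIN_APPROX_NONE)[0],key=cv2.contourArea)
    return k.reshape(-1,2)
def rect(n,k,z):
    (c,s,a)=cv2.minAreaRect((cast(n,k,z)*1000).astype(np.float32));return np.round(c,1),np.round(s,1),round(a,1)
def hsv(im): return cv2.cvtColor(im,cv2.COLOR_RGB2HSV)
def red(im): h=hsv(im);return (((h[...,0]<8)|(h[...,0]>172))&(h[...,1]>150)&(h[...,2]>60)).astype(np.uint8)
def blue(im): h=hsv(im);return ((h[...,0]>100)&(h[...,0]<130)&(h[...,1]>150)&(h[...,2]>50)).astype(np.uint8)
def dark(im): h=hsv(im);return ((h[...,2]<75)).astype(np.uint8)
E
python3 - <<'E'
from h import *
t=r.capture("top");s=r.capture("scene")
print("tray top",rect("top",blob(blue(t),(345,170,425,255)),.035),"scene",rect("scene",blob(blue(s),(80,245,195,335)),.035))
kt=blob(red(t),(185,180,245,240));ks=blob(red(s),(315,185,375,230))
print("cover top",rect("top",kt,.062),kt.min(0),kt.max(0))
print("plate top",rect("top",blob(dark(t)|red(t),(185,180,245,240)),.012))
print("base top",rect("top",blob(dark(t)|blue(t),(280,175,330,230)),.010))
for n,im,b in(("top",t,(290,190,325,220)),("scene",s,(225,205,255,235))):
    k=blob(blue(im),b);print("tab",n,k.min(0),k.max(0),k.mean(0).round(1),rect(n,k,.168))
a=cv2.resize(t[170:240,180:330],None,fx=5,fy=5,interpolation=2)
b=cv2.resize(s[180:290,215:375],(750,515),interpolation=2)
cv2.imwrite("pics/c1.png",np.vstack([a,b])[:,:,::-1][:860]) if 0 else None
o=np.zeros((600,800,3),np.uint8)
a=cv2.resize(t[175:240,185:325],(600,279),interpolation=2);o[:279,:600]=a
b=cv2.resize(s[185:290,215:375],(480,315),interpolation=2);o[285:600,:480]=b
cv2.imwrite("pics/c1.png",o[:,:,::-1])
E
```

```text
tray top (array([ 515.8, -271.5]), array([168.5, 150.5]), 9.7) scene (array([ 529.3, -270.7]), array([189.3, 150.5]), 9.7)
cover top (array([526.8, 299.8]), array([95.7, 61.3]), 70.2) [197 196] [226 221]
plate top (array([519.2, 298.4]), array([120.3,  78.9]), 70.2)
base top (array([507.6, -12.7]), array([75.2, 59.9]), 72.5)
tab top [303 201] [310 206] [306.  203.6] (array([534.2,  -7.8]), array([21.9, 15.7]), 89.8)
tab scene [235 213] [244 227] [239.6 220.1] (array([548.6,  -9.6]), array([21. , 47.3]), 65.5)
```

View pics/c1.png

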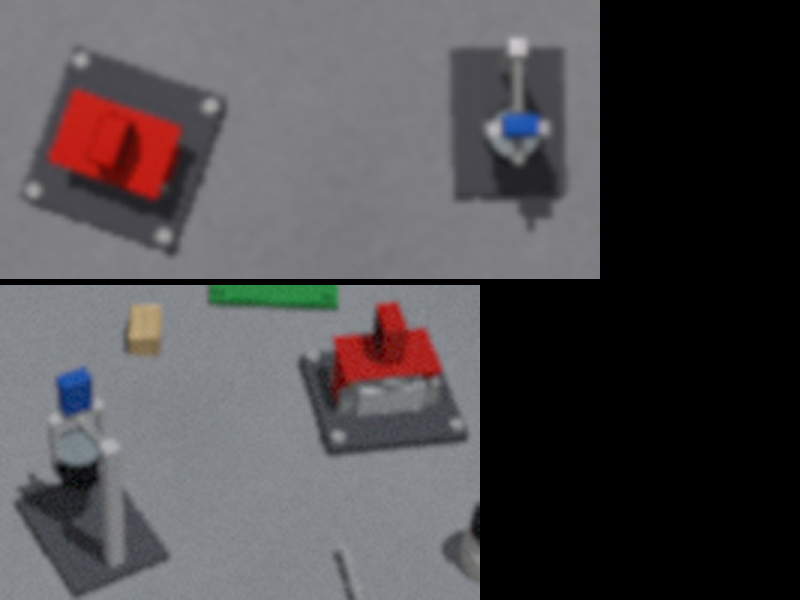

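The crop confirms it: the red cover sits on the dark plate over the boss, and the loupe with its blue tab hangs on the hook, with the post on the world +x side. I'll do one refinement before moving.

```bash
python3 - <<'E'
from h import *
from scipy.optimize import least_squares
def c2t(p): p=np.array(p,float);return np.array([185,175])+(p+.5)/4.286-.5
def c2s(p): p=np.array(p,float);return np.array([215,185])+(p-[0,285]+.5)/3-.5
f=lambda a:(np.asarray(a)*1000).round(1).tolist()
q=c2t([(75,47),(225,100),(175,253),(22,200)]);p=cast("top",q,.012);print("fixplate corners mean",f(p.mean(0)),"sides",f(np.linalg.norm(p-np.roll(p,1,0),axis=1)))
q=c2t([(80,60),(210,105),(165,237),(33,190)]);p=cast("top",q,.014);print("screws mean",f(p.mean(0)), np.degrees(np.arctan2(*(p[0]-p[3]+p[1]-p[2])[::-1])))
q=c2s([(303,360),(420,340),(467,437),(330,453)]);p=cast("scene",q,.012);print("scene plate mean (rough)",f(p.mean(0)))
print("block top scene",f(cast("scene",c2s([(389,306)]),.106)))
q=c2t([(75,90),(182,125),(160,200),(50,160)]);p=cast("top",q,.062);print("cover plate",f(p.mean(0)),f(np.linalg.norm(p-np.roll(p,1,0),axis=1)))
q=c2t([(450,48),(563,47),(565,198),(455,200)]);p=cast("top",q,.01);print("base",f(p.mean(0)),f(p),np.degrees(np.arctan2(*(p[0]-p[3]+p[1]-p[2])[::-1])))
po=cast("top",c2t([(517,46)]),.145);print("post",f(po),"scene",f(cast("scene",c2s([(111,446)]),.145)))
T=[]
for n,b in(("top",(296,194,318,214)),("scene",(228,206,252,234))):
    im=np.mean([r.capture(n).astype(float) for _ in range(4)],0)
    u0,v0,u1,v1=b;w=np.clip(im[v0:v1,u0:u1,2]-im[v0:v1,u0:u1,0]-40,0,None);V,U=np.mgrid[v0:v1,u0:u1]
    c=np.array([(U*w).sum(),(V*w).sum()])/w.sum();T.append(c);print(n,"tab centroid",c.round(2),f(cast(n,c,.160)),f(cast(n,c,.151)))
s=least_squares(lambda X:np.r_[cast("top",T[0],X[2])[0]-X[:2],cast("scene",T[1],X[2])[0]-X[:2]],[.53,0,.15]);print("tab tri",f(s.x),f(s.fun))
E
```

```text
fixplate corners mean [526.8, 300.7] sides [129.5, 128.0, 128.5, 129.6]
screws mean [528.2, 302.3] -18.98218435272316
scene plate mean (rough) [530.9, 301.8]
block top scene [[516.6, 310.8]]
cover plate [528.1, 300.6] [57.7, 87.9, 60.7, 91.1]
base [547.5, -6.6] [[608.2, 39.7], [608.7, -51.1], [487.3, -51.6], [486.0, 36.3]] 0.904002395760918
post [[593.9, -5.7]] scene [[594.9, -1.7]]
top tab centroid [306.15 203.56] [[534.6, -7.2]] [[535.3, -7.8]]
scene tab centroid [239.65 219.18] [[538.4, -5.0]] [[529.4, -1.3]]
tab tri [535.5, -5.7, 157.8] [-0.7, -1.6, 0.7, 1.6]
```

Request:
{"method": "carry_out", "body": {
  "plan": [
    [[-0.02,0.0,0],[0,0,-7],0]
  ]
}}

```text
time_s: 0.68
tcp_pos: [0.1673, -0.6541, 0.4047]
eef_rot: [180.0, -0.0, -160.4]
contact_force: [-0.8, 0.1, 0.1]
gripper_width: 0.0873
```

Request:
{"method": "carry_out", "body": {
  "plan": [
    [[0,0,0],[0,0,-7.1],0],
    [[0,0,0],[0,0,-7.1],0],
    [[0,0,0],[0,0,-7.1],0],
    [[0,0,0],[0,0,-7.1],0],
    [[0,0,0],[0,0,-7.1],0],
    [[0,0,0],[0,0,-7.1],0],
    [[0,0,0],[0,0,-7.1],0],
    [[0,0,0],[0,0,-7.1],0],
    [[0,0,0],[0,0,-7.1],0],
    [[0,0,0],[0,0,-7.1],0],
    [[0,0,0],[0,0,-7.1],0],
    [[0,0,0],[0,0,-7.1],0]
  ]
}}

```text
time_s: 1.68
tcp_pos: [0.1693, -0.6537, 0.4047]
eef_rot: [-180.0, -0.0, -74.6]
contact_force: [0.2, -0.7, 0.2]
gripper_width: 0.0877
```

Request:
{"method": "carry_out", "body": {
  "plan": [
    [[0,0,0],[0,0,-7.0],0],
    [[0,0,0],[0,0,-7.0],0],
    [[0,0,0],[0,0,-7.0],0],
    [[0,0,0],[0,0,-7.0],0],
    [[0,0,0],[0,0,-7.0],0],
    [[0,0,0],[0,0,-7.0],0],
    [[0,0,0],[0,0,-7.0],0],
    [[0,0,0],[0,0,-6.7],0],
    [[0,0,0],[0,0,0],0]
  ]
}}

```text
time_s: 2.43
tcp_pos: [0.1693, -0.6537, 0.4047]
eef_rot: [180.0, 0.0, -19.0]
contact_force: [0.0, 0.0, -0.3]
gripper_width: 0.0877
```

Request:
{"method": "carry_out", "body": {
  "plan": [
    [[0.0175,-0.0355,0],[0,0,0],0],
    [[0.0175,-0.0355,0],[0,0,0],0],
    [[0.0175,-0.0355,0],[0,0,0],0],
    [[0.0175,-0.0355,0],[0,0,0],0],
    [[0.0175,-0.0355,0],[0,0,0],0],
    [[0.0175,-0.0355,0],[0,0,0],0],
    [[0.0175,-0.0355,0],[0,0,0],0],
    [[0.0175,-0.0355,0],[0,0,0],0],
    [[0.0175,-0.0355,0],[0,0,0],0],
    [[0.0175,-0.0355,0],[0,0,0],0],
    [[0.0175,-0.0355,0],[0,0,0],0],
    [[0.0175,-0.0355,0],[0,0,0],0]
  ]
}}

```text
time_s: 3.43
tcp_pos: [0.5092, -0.3192, 0.4051]
eef_rot: [-180.0, -0.0, -19.5]
contact_force: [1.0, -0.9, -0.2]
gripper_width: 0.0875
```

Request:
{"method": "carry_out", "body": {
  "plan": [
    [[-0.012,-0.039,0],[0,0,0],0],
    [[-0.012,-0.039,0],[0,0,0],0],
    [[-0.012,-0.039,0],[0,0,0],0],
    [[-0.012,-0.039,0],[0,0,0],0],
    [[-0.012,-0.039,0],[0,0,0],0],
    [[-0.012,-0.039,0],[0,0,0],0],
    [[-0.012,-0.039,0],[0,0,0],0],
    [[-0.012,-0.039,0],[0,0,0],0],
    [[-0.012,-0.039,0],[0,0,0],0],
    [[-0.012,-0.039,0],[0,0,0],0],
    [[-0.012,-0.039,0],[0,0,0],0],
    [[-0.012,-0.039,0],[0,0,0],0]
  ]
}}

```text
time_s: 4.43
tcp_pos: [0.5262, 0.1704, 0.4052]
eef_rot: [-180.0, -0.0, -19.5]
contact_force: [0.5, -0.1, -0.7]
gripper_width: 0.0874
```

Request:
{"method": "carry_out", "body": {
  "plan": [
    [[-0.012,-0.039,0],[0,0,0],0],
    [[-0.012,-0.039,0],[0,0,0.5],0],
    [[-0.012,-0.039,0],[0,0,0],0],
    [[0,0,0],[0,0,0],0],
    [[0,0,0],[0,0,0],0]
  ]
}}

```text
time_s: 4.85
tcp_pos: [0.5315, 0.2929, 0.4039]
eef_rot: [180.0, 0.0, -19.8]
contact_force: [1.0, -0.8, -0.5]
gripper_width: 0.0876
```

Request:
{"method": "carry_out", "body": {
  "plan": [
    [[-0.006,-0.007,0],[0,0,0],0],
    [[0,0,0.03],[0,0,0],0],
    [[0,0,0.03],[0,0,0],0],
    [[0,0,0.03],[0,0,0],0],
    [[0,0,0.03],[0,0,0],0],
    [[0,0,0.02],[0,0,0],0],
    [[0,0,0.01],[0,0,0],0],
    [[0,0,0.004],[0,0,0],0],
    [[0,0,0],[0,0,0],0],
    [[0,0,0],[0,0,0],0],
    [[0,0,0],[0,0,0],0]
  ]
}}

```text
time_s: 5.77
tcp_pos: [0.529, 0.2996, 0.2524]
eef_rot: [-179.9, -0.1, -19.8]
contact_force: [0.1, -0.9, 0.7]
gripper_width: 0.0874
```

```bash
python3 - <<'E'
from h import *
s=r.capture("scene");cv2.imwrite("pics/g1.png",cv2.resize(s[110:260,270:430],(640,600),interpolation=2)[:,:,::-1]);print(r.get_state()["tcp_pos"])
E
```

```text
[0.52887744 0.29959582 0.25229507]
```

View pics/g1.png

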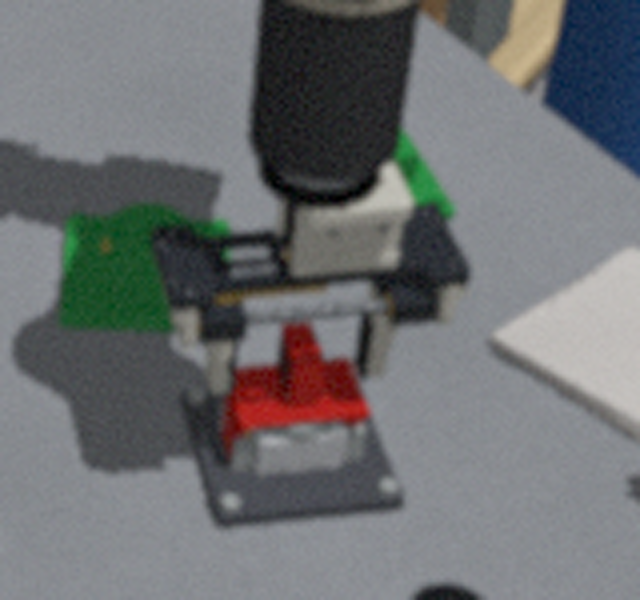

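The view shows the fingers (crop columns 218 and 378) straddling the block (column 300) evenly. I'll close the gripper.

Request:
{"method": "carry_out", "body": {
  "plan": [
    [[0,0,0.004],[0,0,0],0],
    [[0,0,0],[0,0,0],120],
    [[0,0,0],[0,0,0],160],
    [[0,0,0],[0,0,0],200],
    [[0,0,0],[0,0,0],255],
    [[0,0,0],[0,0,0],255],
    [[0,0,0],[0,0,0],255],
    [[0,0,0],[0,0,0],255],
    [[0,0,0],[0,0,0],255],
    [[0,0,0],[0,0,0],255]
  ],
  "grip_force": 45
}}

```text
time_s: 6.65
tcp_pos: [0.5285, 0.2993, 0.2467]
eef_rot: [-180.0, 0.0, -19.8]
contact_force: [0.2, 0.4, -0.3]
gripper_width: 0.0332
```

Request:
{"method": "carry_out", "body": {
  "plan": [
    [[0,0,0],[0,0,0],255],
    [[0,0,0],[0,0,0],255],
    [[0,0,0],[0,0,0],255],
    [[0,0,0],[0,0,0],255]
  ]
}}

```text
time_s: 6.98
tcp_pos: [0.5291, 0.3009, 0.247]
eef_rot: [-179.8, -0.1, -19.7]
contact_force: [1.2, 6.2, -4.2]
gripper_width: 0.0221
```

Request:
{"method": "carry_out", "body": {
  "plan": [
    [[0,0,0],[0,0,0],255],
    [[0,0,0],[0,0,0],255]
  ]
}}

```text
time_s: 7.15
tcp_pos: [0.5291, 0.3009, 0.247]
eef_rot: [-179.8, -0.1, -19.7]
contact_force: [2.3, 5.7, -3.8]
gripper_width: 0.0217
```

Request:
{"method": "carry_out", "body": {
  "plan": [
    [[0,-0.0015,0],[0,0,0],255],
    [[0,0,0],[0,0,0],255],
    [[0,0,-0.003],[0,0,0],255],
    [[0,0,-0.003],[0,0,0],255],
    [[0,0,-0.003],[0,0,0],255],
    [[0,0,-0.003],[0,0,0],255],
    [[0,0,-0.003],[0,0,0],255],
    [[0,0,-0.003],[0,0,0],255],
    [[0,0,-0.003],[0,0,0],255],
    [[0,0,-0.003],[0,0,0],255],
    [[0,0,-0.003],[0,0,0],255],
    [[0,0,-0.003],[0,0,0],255]
  ]
}}

```text
time_s: 8.15
tcp_pos: [0.529, 0.3009, 0.2768]
eef_rot: [-180.0, 0.0, -19.8]
contact_force: [2.2, 5.3, -3.9]
gripper_width: 0.0217
```

Request:
{"method": "carry_out", "body": {
  "plan": [
    [[0,0,-0.01],[0,0,0],255],
    [[0,0,-0.02],[0,0,0],255],
    [[0,0,-0.02],[0,0,0],255],
    [[0,0,-0.025],[0,0,0],255],
    [[0,0,-0.025],[0,0,0],255],
    [[0,0,-0.025],[0,0,0],255],
    [[0,0,-0.025],[0,0,0],255],
    [[0,0,-0.02],[0,0,0],255],
    [[0,0,0],[0,0,0],255],
    [[0,0,0],[0,0,0],255]
  ]
}}

```text
time_s: 8.98
tcp_pos: [0.5286, 0.2999, 0.448]
eef_rot: [-180.0, -0.0, -19.8]
contact_force: [-0.4, 0.0, -1.3]
gripper_width: 0.022
```

```bash
python3 - <<'E'
from h import *
s=r.capture("scene");cv2.imwrite("pics/g2.png",s[:,:,::-1])
E
```

```text
(no output)
```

View pics/g2.png

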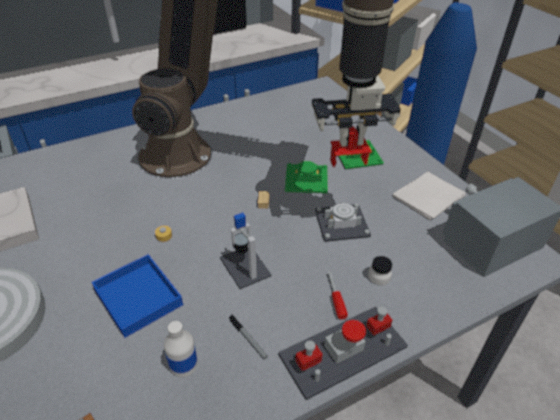

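The cover is off and level in the jaws, and the bare disc shows at scene (343,212). The loupe still hangs at (240,235). Next, the tray.

Request:
{"method": "carry_out", "body": {
  "plan": [
    [[0.006,0.018,0],[0,0,0],255],
    [[0.012,0.036,0],[0,0,0],255],
    [[0.012,0.036,0],[0,0,0],255],
    [[0.012,0.036,0],[0,0,0],255],
    [[0.012,0.036,0],[0,0,0],255],
    [[0.012,0.036,0],[0,0,0],255],
    [[0.012,0.036,0],[0,0,0],255],
    [[0.012,0.036,0],[0,0,0],255],
    [[0.012,0.036,0],[0,0,0],255],
    [[0.012,0.036,0],[0,0,0],255],
    [[0.012,0.036,0],[0,0,0],255],
    [[0.012,0.036,0],[0,0,0],255]
  ]
}}

```text
time_s: 10.03
tcp_pos: [0.5173, -0.1378, 0.4454]
eef_rot: [179.9, 0.2, -19.8]
contact_force: [0.2, 0.7, -0.8]
gripper_width: 0.0219
```

Request:
{"method": "carry_out", "body": {
  "plan": [
    [[0.012,0.036,0],[0,0,0],255],
    [[0.012,0.036,0],[0,0,0],255],
    [[0.012,0.036,0],[0,0,0],255],
    [[0.007,0.02,0],[0,0,0],255],
    [[0,0,0],[0,0,0],255],
    [[0,0,0],[0,0,0],255],
    [[0,0,0],[0,0,0],255]
  ]
}}

```text
time_s: 10.62
tcp_pos: [0.5152, -0.2706, 0.4454]
eef_rot: [180.0, 0.2, -19.8]
contact_force: [1.4, 0.4, -0.8]
gripper_width: 0.0217
```

Request:
{"method": "carry_out", "body": {
  "plan": [
    [[0,0,0.015],[0,0,0],255],
    [[0,0,0.03],[0,0,0],255],
    [[0,0,0.03],[0,0,0],255],
    [[0,0,0.03],[0,0,0],255],
    [[0,0,0.03],[0,0,0],255],
    [[0,0,0.025],[0,0,0],255],
    [[0,0,0.02],[0,0,0],255],
    [[0,0,0.01],[0,0,0],255],
    [[0,0,0.005],[0,0,0],255],
    [[0,0,0],[0,0,0],255],
    [[0,0,0],[0,0,0],255]
  ]
}}

```text
time_s: 11.53
tcp_pos: [0.5164, -0.2703, 0.2526]
eef_rot: [180.0, -0.1, -19.7]
contact_force: [-0.2, 0.3, -1.5]
gripper_width: 0.0218
```

Request:
{"method": "carry_out", "body": {
  "plan": [
    [[0,0,0.002],[0,0,0],255],
    [[0,0,0.002],[0,0,0],255],
    [[0,0,0.002],[0,0,0],255],
    [[0,0,0],[0,0,0],255]
  ]
}}

```text
time_s: 11.87
tcp_pos: [0.5158, -0.2706, 0.2458]
eef_rot: [-180.0, -0.0, -19.8]
contact_force: [-1.6, -0.7, -0.9]
gripper_width: 0.0216
```

Request:
{"method": "carry_out", "body": {
  "plan": [
    [[0,0,0.0015],[0,0,0],255],
    [[0,0,0.0015],[0,0,0],255],
    [[0,0,0.0015],[0,0,0],255],
    [[0,0,0],[0,0,0],255],
    [[0,0,0],[0,0,0],255]
  ]
}}

```text
time_s: 12.28
tcp_pos: [0.5158, -0.2706, 0.241]
eef_rot: [180.0, 0.0, -19.8]
contact_force: [0.9, 0.6, -1.0]
gripper_width: 0.0219
```

Request:
{"method": "carry_out", "body": {
  "plan": [
    [[0,0,0.001],[0,0,0],255],
    [[0,0,0],[0,0,0],255],
    [[0,0,0],[0,0,0],255]
  ]
}}

```text
time_s: 12.53
tcp_pos: [0.5159, -0.2706, 0.2401]
eef_rot: [180.0, 0.0, -19.8]
contact_force: [0.1, -0.3, -1.0]
gripper_width: 0.0218
```

Request:
{"method": "carry_out", "body": {
  "plan": [
    [[0,0,0.001],[0,0,0],255],
    [[0,0,0.001],[0,0,0],255],
    [[0,0,0],[0,0,0],255],
    [[0,0,0],[0,0,0],255]
  ]
}}

```text
time_s: 12.87
tcp_pos: [0.516, -0.2705, 0.2397]
eef_rot: [180.0, -0.0, -19.7]
contact_force: [-3.8, 3.8, 10.8]
gripper_width: 0.0215
```

Contact is felt: 10.8 N upward, with z stalled at 0.240 as predicted. Releasing.

Request:
{"method": "carry_out", "body": {
  "plan": [
    [[0,0,-0.001],[0,0,0],255],
    [[0,0,0],[0,0,0],0],
    [[0,0,0],[0,0,0],0],
    [[0,0,0],[0,0,0],0],
    [[0,0,0],[0,0,0],0],
    [[0,0,0],[0,0,0],0],
    [[0,0,0],[0,0,0],0],
    [[0,0,0],[0,0,0],0],
    [[0,0,0],[0,0,0],0]
  ]
}}

```text
time_s: 13.62
tcp_pos: [0.5159, -0.2706, 0.2391]
eef_rot: [180.0, 0.0, -19.8]
contact_force: [0.6, -0.2, 0.1]
gripper_width: 0.0694
```

Request:
{"method": "carry_out", "body": {
  "plan": [
    [[0,0,-0.01],[0,0,0],0],
    [[0,0,-0.02],[0,0,0],0],
    [[0,0,-0.03],[0,0,0],0],
    [[0,0,-0.035],[0,0,0],0],
    [[0,0,-0.035],[0,0,0],0],
    [[0,0,-0.035],[0,0,0],0],
    [[0,0,-0.035],[0,0,-7],0],
    [[0,0,-0.01],[0,0,-7],0],
    [[0,0,0],[0,0,-6.5],0],
    [[0,0,0],[0,0,0],0],
    [[0,0,0],[0,0,0],0]
  ]
}}

```text
time_s: 14.53
tcp_pos: [0.5155, -0.2705, 0.4496]
eef_rot: [-180.0, -0.0, 0.5]
contact_force: [0.3, -0.3, -0.5]
gripper_width: 0.0874
```

```bash
python3 - <<'E'
from h import *
s=r.capture("scene");t=r.capture("top")
o=np.zeros((600,800,3),np.uint8);o[:420,:560]=0
o[:440,:400]=cv2.resize(s[170:390,80:280],(400,440),interpolation=2)
o[:360,410:800]=cv2.resize(t[150:270,180:310],(390,360),interpolation=2)
cv2.imwrite("pics/g3.png",o[:,:,::-1])
E
```

```text
(no output)
```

View pics/g3.png

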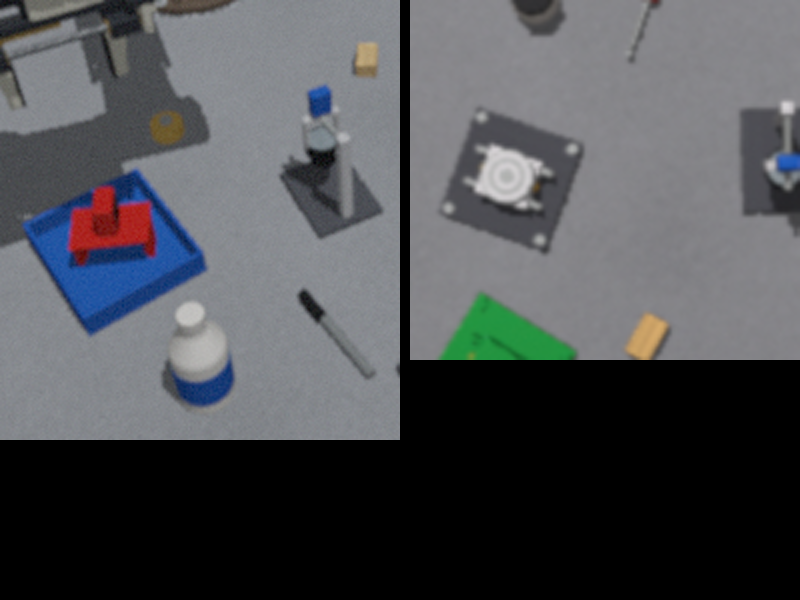

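The cover stands on its legs in the tray at crop (110,225). The loupe still hangs. The bare disc is centred at crop (506,176), which is top (211.7,208.3). I'll compute its position and move over the loupe.

Request:
{"method": "carry_out", "body": {
  "plan": [
    [[0.003,-0.0378,0],[0,0,0],0],
    [[0.003,-0.0378,0],[0,0,0],0],
    [[0.003,-0.0378,0],[0,0,0],0],
    [[0.003,-0.0378,0],[0,0,0],0],
    [[0.003,-0.0378,0],[0,0,0],0],
    [[0.003,-0.0378,0],[0,0,0],0],
    [[0.003,-0.0378,0],[0,0,0],0],
    [[0,0,0],[0,0,0],0],
    [[0,0,0],[0,0,0],0]
  ]
}}

```text
time_s: 15.38
tcp_pos: [0.5336, -0.0038, 0.4486]
eef_rot: [180.0, 0.1, 0.8]
contact_force: [-1.0, -0.6, 0.0]
gripper_width: 0.0878
```

```bash
python3 - <<'E'
from h import *
print("top",cast("top",[211.7,208.3],.052))
im=r.capture("scene");b=(327,203,360,224);h=hsv(im);m=(h[...,2]>130).astype(np.uint8)
k=blob(m,b);e=cv2.fitEllipse(k);print(e,cast("scene",e[0],.052),k.min(0),k.max(0))
k=blob((hsv(im)[...,2]>95).astype(np.uint8),b)
s=cv2.imread("pics/g2.png")[:,:,::-1]; cv2.imwrite("pics/d.png",cv2.resize(s[195:245,310:380],(700,500),interpolation=2)[:,:,::-1])
print(r.get_state()["tcp_pos"])
E
```

```text
top [[0.52825852 0.30236665]]
((344.87115478515625, 210.43153381347656), (19.54246711730957, 32.93878173828125), 103.35652160644531) [[0.53224376 0.30826863]] [327 203] [359 223]
[ 0.53355215 -0.00490182  0.44861864]
```

View pics/d.png

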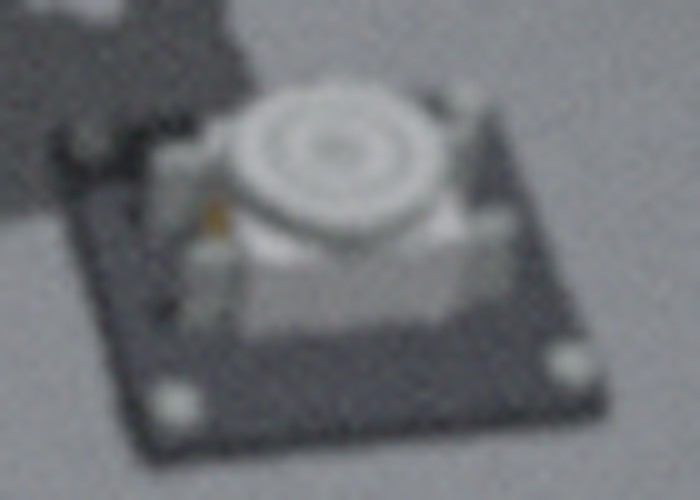

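Disc centre from three sources: top (0.528, 0.302), scene about (0.530, 0.304), and the held cover (0.529, 0.300). I'll use (0.5287, 0.302). Now descending onto the loupe tab.

Request:
{"method": "carry_out", "body": {
  "plan": [
    [[0.0015,0.001,0.02],[0,0,0],0],
    [[0,0,0.03],[0,0,0],0],
    [[0,0,0.03],[0,0,0],0],
    [[0,0,0.03],[0,0,0],0],
    [[0,0,0.015],[0,0,0],0],
    [[0,0,0.008],[0,0,0],0],
    [[0,0,0.003],[0,0,0],0],
    [[0,0,0],[0,0,0],0],
    [[0,0,0],[0,0,0],0]
  ]
}}

```text
time_s: 16.18
tcp_pos: [0.5356, -0.0071, 0.3142]
eef_rot: [-180.0, -0.1, 0.7]
contact_force: [-0.3, 0.2, -0.1]
gripper_width: 0.0874
```

```bash
python3 - <<'E'
from h import *
s=r.capture("scene");cv2.imwrite("pics/g4.png",cv2.resize(s[150:290,170:310],(600,600),interpolation=2)[:,:,::-1]);print(r.get_state()["tcp_pos"])
E
```

```text
[ 0.5355981  -0.00690276  0.31444901]
```

View pics/g4.png

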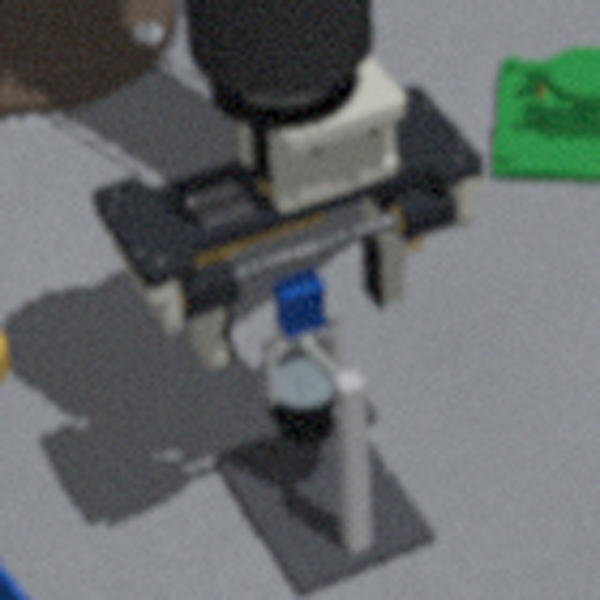

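The fingers (columns 210 and 385) are centred on the blue tab (column 300), with the tips level with its bottom. Closing.

Request:
{"method": "carry_out", "body": {
  "plan": [
    [[0,0,0],[0,0,0],120],
    [[0,0,0],[0,0,0],150],
    [[0,0,0],[0,0,0],180],
    [[0,0,0],[0,0,0],255],
    [[0,0,0],[0,0,0],255],
    [[0,0,0],[0,0,0],255],
    [[0,0,0],[0,0,0],255],
    [[0,0,0],[0,0,0],255],
    [[0,0,0],[0,0,0],255],
    [[0,0,0],[0,0,0],255],
    [[0,0,0],[0,0,0],255],
    [[0,0,0],[0,0,0],255]
  ],
  "grip_force": 20
}}

```text
time_s: 17.23
tcp_pos: [0.5353, -0.0065, 0.3134]
eef_rot: [-180.0, -0.0, 0.7]
contact_force: [-0.3, 2.4, 2.6]
gripper_width: 0.0253
```

Request:
{"method": "carry_out", "body": {
  "plan": [
    [[0,0,0],[0,0,0],255],
    [[0,0,0],[0,0,0],255],
    [[0,0,0],[0,0,0],255],
    [[0,0,0],[0,0,0],255]
  ],
  "grip_force": 30
}}

```text
time_s: 17.57
tcp_pos: [0.5353, -0.0065, 0.3134]
eef_rot: [-180.0, -0.0, 0.7]
contact_force: [0.1, 2.9, 2.4]
gripper_width: 0.0262
```

Request:
{"method": "carry_out", "body": {
  "plan": [
    [[0,0,-0.004],[0,0,0],255],
    [[0,0,-0.004],[0,0,0],255],
    [[0,0,-0.004],[0,0,0],255],
    [[0,0,-0.004],[0,0,0],255],
    [[0,0,-0.004],[0,0,0],255],
    [[0,0,0],[0,0,0],255],
    [[0,0,0],[0,0,0],255]
  ]
}}

```text
time_s: 18.15
tcp_pos: [0.5351, -0.0067, 0.3335]
eef_rot: [-180.0, -0.0, 0.7]
contact_force: [-0.4, 0.1, -0.9]
gripper_width: 0.0257
```

Request:
{"method": "carry_out", "body": {
  "plan": [
    [[-0.006,0,0],[0,0,0],255],
    [[-0.008,0,0],[0,0,0],255],
    [[-0.008,0,0],[0,0,0],255],
    [[-0.008,0,0],[0,0,0],255],
    [[-0.01,0,0],[0,0,0],255],
    [[-0.01,0,0],[0,0,0],255],
    [[-0.01,0,0],[0,0,0],255],
    [[-0.01,0,0],[0,0,0],255],
    [[0,0,0],[0,0,0],255],
    [[0,0,0],[0,0,0],255]
  ]
}}

```text
time_s: 18.98
tcp_pos: [0.4645, -0.0075, 0.3336]
eef_rot: [-180.0, -0.1, 0.8]
contact_force: [0.5, 0.2, -1.3]
gripper_width: 0.0259
```

Request:
{"method": "carry_out", "body": {
  "plan": [
    [[0,0,-0.02],[0,0,0],255],
    [[0,0,-0.035],[0,0,0],255],
    [[0,0,-0.025],[0,0,0],255],
    [[0.0035,-0.017,0],[0,0,0],255],
    [[0.0075,-0.034,0],[0,0,0],255],
    [[0.0075,-0.034,0],[0,0,0],255],
    [[0.0075,-0.034,0],[0,0,0],255],
    [[0.0075,-0.034,0],[0,0,0],255],
    [[0.0075,-0.034,0],[0,0,0],255],
    [[0.0075,-0.034,0],[0,0,0],255],
    [[0.0075,-0.034,0],[0,0,0],255],
    [[0.0075,-0.034,0],[0,0,0],255]
  ]
}}

```text
time_s: 19.98
tcp_pos: [0.5253, 0.2842, 0.413]
eef_rot: [180.0, -0.0, 0.7]
contact_force: [0.7, -0.9, -1.4]
gripper_width: 0.026
```

Request:
{"method": "carry_out", "body": {
  "plan": [
    [[0.005,-0.02,0],[0,0,0],255],
    [[0,0,0],[0,0,0],255],
    [[0,0,0],[0,0,0],255],
    [[0,0,0],[0,0,0],255]
  ]
}}

```text
time_s: 20.32
tcp_pos: [0.5297, 0.3022, 0.4126]
eef_rot: [180.0, 0.0, 0.7]
contact_force: [0.8, -1.0, -1.2]
gripper_width: 0.0255
```

Request:
{"method": "carry_out", "body": {
  "plan": [
    [[-0.0005,0,0.015],[0,0,0],255],
    [[0,0,0.025],[0,0,0],255],
    [[0,0,0.025],[0,0,0],255],
    [[0,0,0.015],[0,0,0],255],
    [[0,0,0.008],[0,0,0],255],
    [[0,0,0.005],[0,0,0],255],
    [[0,0,0],[0,0,0],255],
    [[0,0,0],[0,0,0],255],
    [[0,0,0],[0,0,0],255]
  ]
}}

```text
time_s: 21.07
tcp_pos: [0.5295, 0.3024, 0.3215]
eef_rot: [-179.9, -0.1, 0.7]
contact_force: [0.2, -1.0, -1.4]
gripper_width: 0.0256
```

```bash
python3 - <<'E'
from h import *
s=r.capture("scene");cv2.imwrite("pics/g5.png",cv2.resize(s[150:250,290:410],(720,600),interpolation=2)[:,:,::-1]);st=r.get_state();print(st["tcp_pos"],st["contact_force"])
E
```

```text
[0.52945678 0.30239476 0.32143791] [-0.04222536 -0.12652626 -1.24662843]
```

View pics/g5.png

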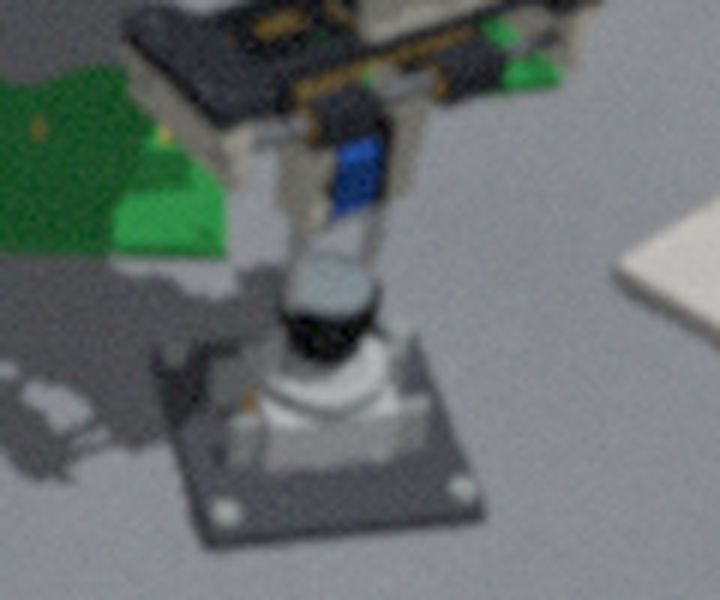

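The loupe hangs upright about 11 mm above the disc. The foot (column 327) is centred on the disc (265–392, centre 328). Lowering slowly.

Request:
{"method": "carry_out", "body": {
  "plan": [
    [[0,0,0.003],[0,0,0],255],
    [[0,0,0.003],[0,0,0],255],
    [[0,0,0.002],[0,0,0],255],
    [[0,0,0.001],[0,0,0],255],
    [[0,0,0],[0,0,0],255],
    [[0,0,0],[0,0,0],255]
  ]
}}

```text
time_s: 21.62
tcp_pos: [0.5292, 0.3023, 0.311]
eef_rot: [180.0, 0.0, 0.7]
contact_force: [0.0, 1.0, -1.1]
gripper_width: 0.0259
```

Request:
{"method": "carry_out", "body": {
  "plan": [
    [[0,0,0.001],[0,0,0],255],
    [[0,0,0],[0,0,0],255],
    [[0,0,0],[0,0,0],255]
  ]
}}

```text
time_s: 21.87
tcp_pos: [0.5292, 0.3023, 0.3102]
eef_rot: [-180.0, -0.0, 0.7]
contact_force: [-0.1, -0.7, -1.0]
gripper_width: 0.0256
```

Request:
{"method": "carry_out", "body": {
  "plan": [
    [[0,0,0.0007],[0,0,0],255],
    [[0,0,0],[0,0,0],255],
    [[0,0,0],[0,0,0],255]
  ]
}}

```text
time_s: 22.12
tcp_pos: [0.5293, 0.3023, 0.3102]
eef_rot: [-180.0, -0.0, 0.7]
contact_force: [-0.4, -0.5, 5.8]
gripper_width: 0.0259
```

Contact: 5.8 N upward. Releasing gently and withdrawing.

Request:
{"method": "carry_out", "body": {
  "plan": [
    [[0,0,-0.0004],[0,0,0],255],
    [[0,0,0],[0,0,0],0],
    [[0,0,0],[0,0,0],0],
    [[0,0,0],[0,0,0],0],
    [[0,0,0],[0,0,0],0],
    [[0,0,0],[0,0,0],0],
    [[0,0,0],[0,0,0],0],
    [[0,0,0],[0,0,0],0],
    [[0,0,0],[0,0,0],0],
    [[0,0,0],[0,0,0],0]
  ]
}}

```text
time_s: 22.95
tcp_pos: [0.5292, 0.3023, 0.3098]
eef_rot: [180.0, 0.0, 0.7]
contact_force: [0.6, 0.3, -0.5]
gripper_width: 0.0802
```

Request:
{"method": "carry_out", "body": {
  "plan": [
    [[0,0,-0.01],[0,0,0],0],
    [[0,0,-0.02],[0,0,0],0],
    [[0,0,-0.03],[0,0,0],0],
    [[0,0,-0.03],[0,0,0],0],
    [[0,0,-0.03],[0,0,0],0],
    [[0,0.035,0],[0,0,0],0],
    [[0,0.035,0],[0,0,0],0],
    [[0,0.035,0],[0,0,0],0],
    [[0,0.035,0],[0,0,0],0],
    [[0,0.035,0],[0,0,0],0],
    [[0,0,0],[0,0,0],0],
    [[0,0,0],[0,0,0],0]
  ]
}}

```text
time_s: 23.95
tcp_pos: [0.5312, 0.1255, 0.4311]
eef_rot: [-180.0, -0.1, 0.6]
contact_force: [-0.1, 0.7, -0.5]
gripper_width: 0.0876
```

```bash
python3 - <<'E'
from h import *
s=r.capture("scene");t=r.capture("top")
o=np.zeros((600,800,3),np.uint8)
o[:420,:560]=s
o[425:600,:]=0
o[425:595,:340]=cv2.resize(t[175:260,170:340],(340,170)); o[425:595,345:785]=cv2.resize(s[165:250,250:470],(440,170))
cv2.imwrite("pics/f.png",o[:,:,::-1]);st=r.get_state();print(st["tcp_pos"],st["contact_force"])
T=[]
for n,im,b in(("top",t,(190,180,245,240)),("scene",s,(320,150,370,215))):
    k=blob(blue(im),b);M=cv2.moments(k);T.append(k.mean(0));print(n,T[-1],cast(n,T[-1],.150))
E
```

```text
[0.53144324 0.12728935 0.4305901 ] [ 0.17567353 -0.46898112 -0.22646139]Traceback (most recent call last):
  File "<stdin>", line 10, in <module>
  File "h.py", line 10, in blob
    k=max(cv2.findContours(z,cv2.RETR_EXTERNAL,cv2.CHAIN_APPROX_NONE)[0],key=cv2.contourArea)
ValueError: max() iterable argument is empty
```

View pics/f.png

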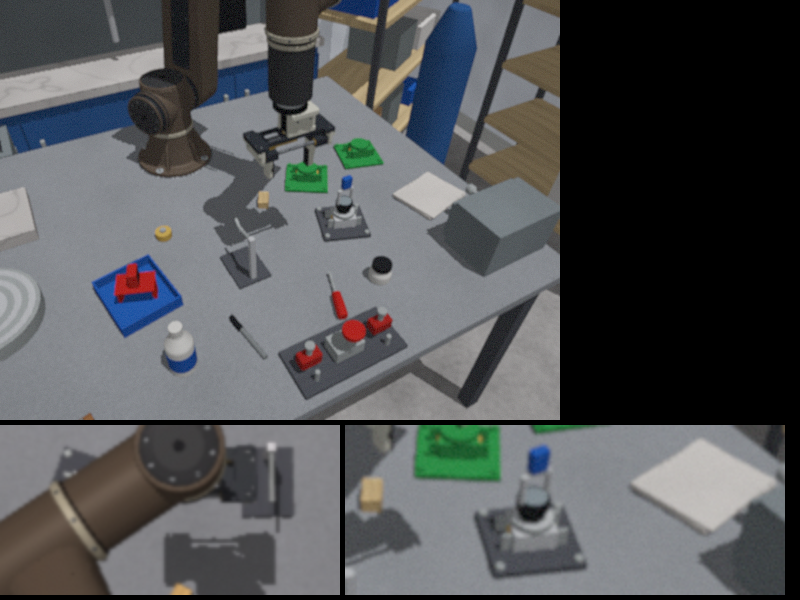

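The final picture shows the loupe upright on the disc (345,205), the cover standing in the tray (135,283), the bystanders in place, and the gripper clear. Handing in.

```bash
python3 - <<'E'
from h import *
s=r.capture("scene");k=blob(blue(s),(335,170,360,195));print(k.mean(0),cast("scene",k.mean(0),.150))
print(r.close_job())
E
```

```text
[346.42424242 181.81818182] [[0.52802328 0.30453097]]
the job is handed in; nothing more can be done
None
```

The job is handed in at about 24 s of the 69 s allowed. The red cover was snapped off and stands in the blue tray, and the loupe was taken off its hook and stands on the bare disc.

- **Cover:** touchdown in the tray gave about 11 N upward at the expected height. The last picture shows it standing on its legs, released.
- **Loupe:** it touched the disc at about 6 N, with the contact height within about 1 mm of the prediction. The last scene view puts its tab at (0.528, 0.3045), against a disc centre of about (0.529, 0.302). That is 2–3 mm off, within the 12 mm limit.
- **Bench:** the bystanders look unmoved, and the gripper is clear of everything with no contact force.
- **Checks that failed or disagreed:**
    - The last top-view check of the loupe failed because the arm hid it, so only the scene view confirms its final place.
    - The first automatic fit of the disc in the scene view was cut off by its search window and read about 6 mm off. I replaced it with a reading by eye from the enlarged crop, which agreed with the other estimates within about 4 mm.

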